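# Weigh the sauce bottle on the pan balance

### The job

The filled white squeeze bottle, which weighs 300 g, stands on one pan of the kitchen balance. Stand the 100 g and the 200 g weight (the smallest and the middle one of the three steel weights on the worktop) upright side by side in the empty pan, so that the beam comes to rest level.

Things in the scene. Friction and masses are not known exactly. Their poses are not given: they have to be found in the camera images.
- weight_100: Smallest of three plain steel weights (100 g): round foot of diameter 28 mm, 13 mm high, and on it a straight round grip knob of diameter 18 mm, from 13 to 31 mm above the underside. Origin: centre of the underside; z up. The three weights stand upright on the worktop in a rough row in front of the tall rice cooker, in any order, 60 to 115 mm from centre to centre.
- weight_200: Middle one of the three steel weights (200 g): round foot of diameter 36 mm, 19 mm high, straight round knob of diameter 20 mm from 19 to 39 mm above the underside. Origin: centre of the underside; z up. The third weight, not needed, is the largest (500 g): foot of diameter 50 mm, knob of diameter 26 mm, 50 mm high in all.
- weights_pan (a point): Centre of the inner floor of the balance's empty pan: a level dish, floor 118 mm across, rim 140 mm across and 7 mm higher. Floor 102 mm above the worktop at the start, 85 mm when level. Its y axis points along the beam away from the other pan, whose centre is 240 mm off and holds the bottle (54 mm wide, 198 mm tall). Midway stands a dial plate, top 137 mm above the worktop.
- beam (a joint): Tilt of the beam, rad: 0 level, +0.14 (start) the stop with the empty pan up, -0.14 the other stop. With 200 g or less in the empty pan it stays at +0.14; with 300 g it swings level in about a second. Where in the pan a weight stands makes no difference. A push of 2 to 3 N moves the empty pan down, 0.5 N when it holds the 200 g weight.
Mind the look-alikes: they are no part of the job. What is shaped like the weight_200 but yellow is not meant.

How it is judged:
By the outcome, as a careful person would: the job done as asked, in the order asked, and still so for the second after the job is handed in, with the robot touching nothing.
It also fails if it takes over 61 s, if anything falls off the work surface, if the arm or the gripper's body presses on something with over 40 N, if the wrist force passes 120 N, or if a joint passes its speed limit or range.

### The arm

A 7-joint arm with a two-finger parallel gripper is mounted at the origin on a cart in front of the work surface, level with it; the furniture and walls round the work are solid. World frame = base frame: x ahead of the robot, y to its left, z up, the work surface at z = 0. Lengths are in mm, angles in rad, forces in N, time in s.
With the tool pointing down it reaches from about 425 to 875 mm from the base axis. Payload 9.9 kg.
Tool frame: the origin (TCP) lies midway between the tips of the shut fingers; the grasp point (between the pads) lies r.grip_depth behind it (r.grip_depth is the distance from the TCP to the grasp point, in mm); z points along the fingers, y is the direction in which the jaws open and shut (so a half turn about z gives the same grasp; the last joint's range is limited). The gripper opens to 85 mm and grips with 20 to 120 N. Pads are 22 mm wide; open, the fingers measure 114 mm over their backs; the gripper's body (76 mm by 85 mm) begins 54 mm behind the grasp point. The pads swing forward as they close: fully open they stand 13 mm farther back than shut.
Start: joints at [-1.283, 0.576, 0.025, 1.437, -0.015, 1.129, -0.057], TCP at [245.216, 628.886, 231.289] pointing down, gripper open.
Joint ranges: [-2.76, 2.76], [-0.34, 2.15], [-1.52, 1.57], [0.19, 2.46], [-1.09, 4.23], [0.17, 1.99], [-2.82, 2.82]. Speed limits (rad/s): [2.22, 2.22, 3.01, 3.01, 3.14, 3.14, 3.14].

### API

Orientations are given as a unit quaternion [x, y, z, w].
In Python, from cell import r gives the robot as it stands.
- The arm moves only by the tool send_rows, never from a script. Its argument "plan" is a list of rows, each an object of numbers: "tx", "ty", "tz": the shift along the tool's x, y, z in cm; "yaw": the turn about the tool's z in rad; "fingers": the closure, from -1 (fully open) to 1 (shut), so that 0 is half open. In form: [{"tx": .., "ty": .., "tz": .., "yaw": .., "fingers": ..}, ...]. A call has 1 to 5 rows; each row is the pose to reach, as a shift and turn from the pose commanded when the call began, along the tool's axes at that moment; what a row does not reach only later rows make up. A row lasts 1/10 s, in which the tool goes at most 50 mm and 8.59 degrees, less where a joint would pass 70% of its speed; a pose out of reach is approached as far as the arm can. A call with a gripper value outside its range is refused whole. The fingers move at their own pace and stop on an object; "force" is the grip in N (left out, the last holds). Time passes only in rows, so rows that repeat a pose let the fingers close. It gives the time, the measured TCP pose, the force and the opening at its end, in the units of the state.
- r.observe(): the state, without advancing time (a new reading comes with each control period).
- r.read_camera(name): name is "scene" or "top"; returns the picture (480x640x3 uint8, red, green, blue); there is no depth.
- r.camera_params(name): a dict with "intrinsics" (3x3 intrinsics, pixels), "R" (3x3) and "t" (3): a world point X has camera coordinates R X + t. Camera axes: x right, y down, z forward; pixel columns grow to the right and rows downward; lengths in mm; the calibration is good to about 2 mm. A picture is of the moment at which its call begins. camera_params takes no time and is no camera call.
- r.job_done(): hands the job in, once; it reports no verdict.
Trained networks look in the newest picture that a camera, given by its name, has taken for a name from the list of things; names that differ only in an ending like _2 or _b are one class to them, and where a whole thing is asked for, a point or a joint stands for the part that bears it (a point fixed in the world has none). Each returns a list of dicts, best first, with "conf" (0 to 1); they miss things now and then, are a little off and sometimes report something else, mostly with a low value. They report only what shows in the picture. A call takes as long as a camera call. They do not tell look-alikes from the thing itself.
- r.spot_in(target, camera): "location" ([column, row] in pixels, amid what is visible of it).
- r.cut_out(target, camera): "mask" (480x640 bool, what is visible of it) and "location" ([column, row] in pixels, amid what is visible of it).
The state is a dict: "time_s": time; "q": joint angles; "dq": joint speeds; "tau": joint torques, N m; "position": TCP position; "eef_rot": TCP orientation; "ft_force": force on the tool from outside, world axes, zero at the start; "torque": the same for the moment, N m; "gripper_width": finger opening in mm.
Only numpy, scipy, OpenCV 4.12 (cv2) and the standard library are available. Lean on these libraries where they do the work, as an engineer would, in place of code of your own. Each camera call takes 0.05 s, during which the arm holds its last target.

## Working session

There is one attempt and no reset: what is moved stays moved. The work goes in short steps, Python scripts to look and compute and a tool call to move; the robot and the scene stay as the last step left them, time stands still between calls to the robot, and variables do not carry over. Pictures are saved under pics/ and viewed, and the job is handed in when it is done.

Besides the shell and the picture viewer there is one more tool, called after ">>>" as a command line: name --argument value ..., lists and objects as JSON in quotes. send_rows: Moves the arm, as the interface text tells. Its arguments: {"type":"object","properties":{"plan":{"type":"array"},"force":{"type":"number"}},"required":["plan"]}

```bash
ls; mkdir -p pics; cat > h.py <<'E'
import cv2,numpy as np
from cell import r
def snap(c,n):
    im=r.read_camera(c); cv2.imwrite(f'pics/{n}.png',im[...,::-1]); return im
def P(c):
    p=r.camera_params(c); return np.array(p['intrinsics']),np.array(p['R']),np.array(p['t']).ravel()
def proj(c,X):
    K,R,t=P(c); u=K@(R@np.array(X,float)+t); return u[:2]/u[2]
def atz(c,px,z):
    K,R,t=P(c); d=R.T@np.linalg.inv(K)@np.array([px[0],px[1],1.]); o=-R.T@t
    return o+d*(z-o[2])/d[2]
def tri(obs):
    A=np.zeros((3,3));b=np.zeros(3)
    for c,px in obs:
        K,R,t=P(c); d=R.T@np.linalg.inv(K)@np.array([px[0],px[1],1.]); d/=np.linalg.norm(d);o=-R.T@t
        M=np.eye(3)-np.outer(d,d);A+=M;b+=M@o
    return np.linalg.solve(A,b)
E
python3 - <<'E'
from h import *
snap('scene','s0');snap('top','t0')
for c in('scene','top'):
    K,R,t=P(c);print(c,K[0,0],-R.T@t,R[2])
    for n in('weight_100','weight_200','weights_pan','beam'):
        print(n,[(np.round(d['location'],1),round(d['conf'],2)) for d in r.spot_in(n,c)])
s=r.observe();print(s,r.grip_depth)
E
```

```text
pics
scene 503.4017590175765 [ 77.4608986  193.85165378 718.37063595] [ 0.43536699 -0.53709373 -0.72248593]
weight_100 [(array([353.7, 316.5]), 0.84), (array([215.6, 371.7]), 0.74), (array([251.1, 330.6]), 0.73), (array([439.9, 217.8]), 0.6)]
weight_200 [(array([353.7, 316.5]), 0.84), (array([215.6, 371.7]), 0.74), (array([251.1, 330.6]), 0.73), (array([439.9, 217.8]), 0.6)]
weights_pan [(array([303.7, 210.1]), 0.94)]
beam [(array([353.6, 195.3]), 0.72)]
top 475.1741103112407 [ 349.28474521 -272.37816345 1038.99999275] [ 0.12029004  0.0189705  -0.99255752]
weight_100 [(array([236. , 234.2]), 0.8), (array([295.3, 289.2]), 0.69), (array([443.4, 284.3]), 0.48)]
weight_200 [(array([236. , 234.2]), 0.8), (array([295.3, 289.2]), 0.69), (array([443.4, 284.3]), 0.48)]
weights_pan [(array([332.3, 199.7]), 0.57)]
beam [(array([393.7, 209.3]), 0.75)]
{'time_s': 0.5, 'q': array([-1.28280196,  0.57572848,  0.0248919 ,  1.43710787, -0.01499173,
        1.12902919, -0.05649388]), 'dq': array([-0.0006876 , -0.00109832,  0.00030184, -0.00115484, -0.00148834,
        0.00037723, -0.00152186]), 'tau': array([-1.41690660e-03, -7.64861727e+01,  2.24584512e+00, -2.86078638e+01,
        1.50811306e-02,  3.66054497e-03, -3.93587311e-05]), 'position': array([245.20790564, 628.87278118, 231.26672033]), 'eef_rot': array([ 1.84821206e-01,  9.82772161e-01, -4.35744185e-05, -5.93181259e-06]), 'ft_force': array([-0.01222061,  0.64406731,  0.12209968]), 'torque': array([ 0.02928194, -0.02603099, -0.03938257]), 'gripper_width': 85.32179958713702} 18.700000000000003
```

View pics/s0.png

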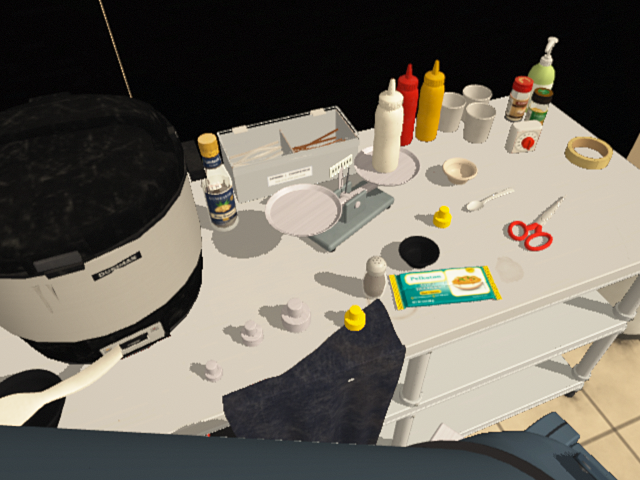

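View pics/t0.png

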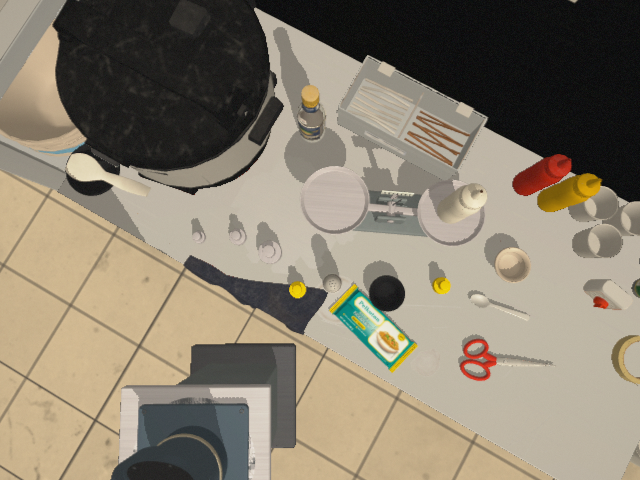

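Candidates, scene / top pixels:
- Steel weights: smallest (213,371)/(198,237), middle (252,333)/(237,235), largest (296,315)/(268,250).
- Yellow look-alikes: (354,318)/(298,290) and (443,217)/(442,285).

By the description I choose the smallest and the middle steel one. Next is a close crop and the measurement.

```bash
python3 - <<'E'
from h import *
a=cv2.imread('pics/s0.png');b=cv2.imread('pics/t0.png')
A=cv2.resize(a[280:400,180:340],None,fx=4.8,fy=4.8,interpolation=cv2.INTER_CUBIC)[:, :400*2]
B=cv2.resize(b[140:270,170:370],None,fx=4,fy=4,interpolation=cv2.INTER_CUBIC)
cv2.imwrite('pics/cA.png',A);cv2.imwrite('pics/cB.png',B)
E
python3 - <<'E'
from h import *
snap('scene','s1');snap('top','t1')
for c in('scene','top'):
    for n in('weight_100','weights_pan','beam'):
        for d in r.cut_out(n,c):
            m=d['mask'];y,x=np.nonzero(m)
            print(c,n,round(d['conf'],2),np.round(d['location'],1),'bbox',x.min(),x.max(),y.min(),y.max(),m.sum(), 'z0',np.round(atz(c,d['location'],0)))
E
```

```text
scene weight_100 0.96 [252.6 333.6] bbox 241 262 321 346 452 z0 [475. -97.   0.]
scene weight_100 0.85 [440.6 218. ] bbox 433 450 207 227 294 z0 [ 366. -540.    0.]
scene weight_100 0.64 [213.7 372.6] bbox 205 222 361 382 289 z0 [472.  -7.   0.]
scene weights_pan 0.94 [301.7 210.5] bbox 264 341 183 236 3269 z0 [ 607. -381.    0.]
scene beam 0.65 [351.4 194.1] bbox 339 378 180 206 342 z0 [ 556. -488.    0.]
top weight_100 0.78 [298.3 290.6] bbox 290 304 282 296 183 z0 [ 351. -222.    0.]
top weight_100 0.55 [444.5 285. ] bbox 432 450 277 293 254 z0 [ 359. -539.    0.]
top weight_100 0.51 [237.  235.3] bbox 229 246 228 244 233 z0 [474. -88.   0.]
top weight_100 0.47 [198.1 234.8] bbox 192 206 230 243 161 z0 [476.  -1.   0.]
top weights_pan 0.89 [331.2 199. ] bbox 300 369 166 233 3781 z0 [ 552. -297.    0.]
top weights_pan 0.6 [237.2 235. ] bbox 230 245 229 243 180 z0 [474. -88.   0.]
top beam 0.95 [392.2 207.4] bbox 368 416 201 215 467 z0 [ 531. -431.    0.]
```

View pics/cA.png

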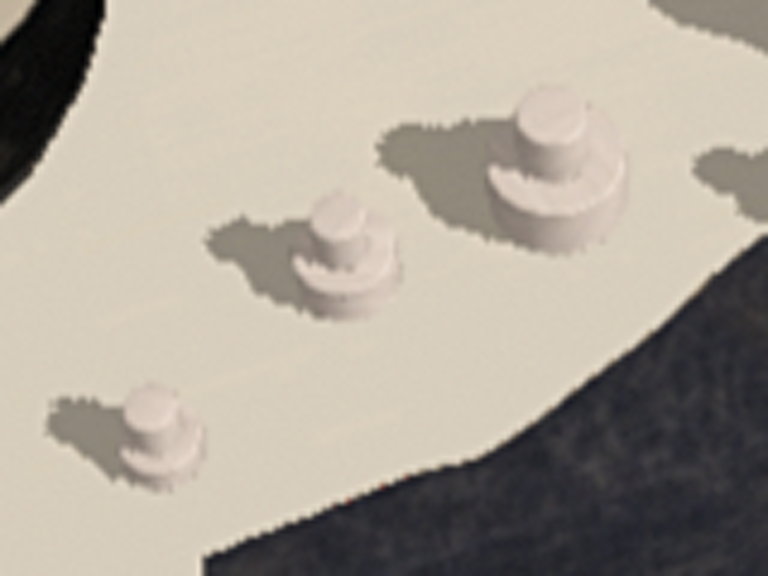

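View pics/cB.png

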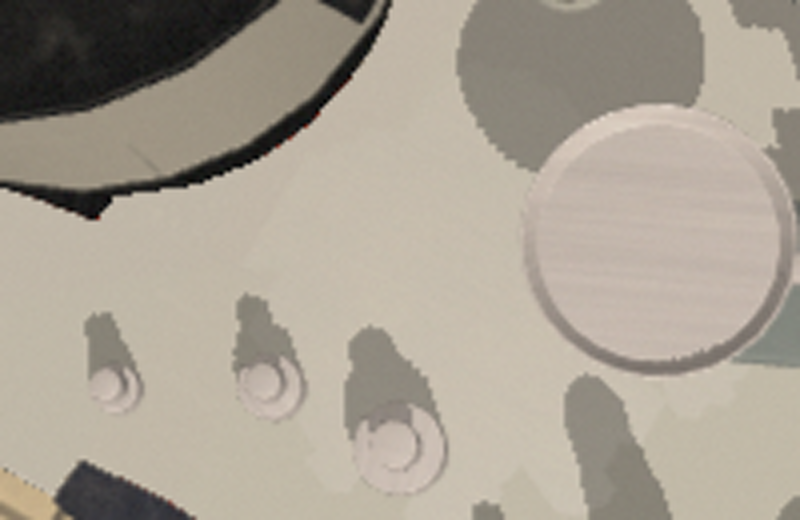

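```bash
python3 - <<'E'
from h import *
np.set_printoptions(suppress=True,precision=1)
for n,s,t in(('k100',(211.4,364.1),(196.2,235.5)),('k200',(250.5,324.5),(236,235)),('k500',(294.7,303.7),(267.8,250.7)),
  ('pan',(304,209.5),(335,199.5)),('bottle',(392,84),(478,191))):
    X=tri([('scene',s),('top',t)]);print(n,X,proj('scene',X)-s,proj('top',X)-t)
print('foot100 z13',atz('top',(199,237.5),13),atz('scene',(213.5,372.3),13))
for px in((194,194),(240,181),(264,140),(62,87),(250,160)): print(px,atz('top',px,0),atz('top',px,100),atz('top',px,250))
E
```

```text
k100 [470.2  -5.5  30. ] [-0.6 -0.1] [0.3 0.3]
k200 [469.5 -92.4  37.3] [-0.4 -0. ] [0.2 0.2]
k500 [ 434.  -161.6   49.6] [-0.4 -0.1] [0.2 0.3]
pan [ 530.1 -302.4  103.7] [-0.5 -0.1] [0.2 0.3]
bottle [ 511.1 -536.8  254. ] [-0.8 -0.1] [0.5 0.8]
foot100 z13 [468.5  -6.6  13. ] [465.7  -3.1  13. ]
(194, 194) [568.1   9.7   0. ] [547.1 -17.4 100. ] [515.5 -58.1 250. ]
(240, 181) [596.2 -93.3   0. ] [ 572.4 -110.5  100. ] [ 536.8 -136.4  250. ]
(264, 140) [ 690.  -147.1    0. ] [ 657.2 -159.1  100. ] [ 608.  -177.2  250. ]
(62, 87) [824.9 321.6   0. ] [779.1 264.4 100. ] [710.5 178.7 250. ]
(250, 160) [ 644.1 -115.5    0. ] [ 615.7 -130.6  100. ] [ 573.2 -153.3  250. ]
```

```bash
python3 - <<'E'
from h import *
np.set_printoptions(suppress=True,precision=0)
# lid knob/button and rim points in both views
for z in (200,250,300,350):
    print(z,'lid front top-cam',[atz('top',p,z)[:2] for p in((185,142),(140,150),(270,80),(60,60))],'scene',[atz('scene',p,z)[:2] for p in((40,290),(130,260),(190,190),(110,95))])
print('base scene z0',[atz('scene',p,0)[:2] for p in((60,358),(130,335),(185,300),(202,265),(160,345))])
print('label corner (97,275)s vs top?')
E
```

```text
200 lid front top-cam [array([623., -26.]), array([610.,  56.]), array([ 739., -182.]), array([787., 214.])] scene [array([632., 108.]), array([582.,   2.]), array([ 631., -149.]), array([ 981., -245.])]
250 lid front top-cam [array([607., -41.]), array([594.,  37.]), array([ 716., -188.]), array([761., 185.])] scene [array([578., 116.]), array([534.,  21.]), array([ 578., -116.]), array([ 894., -203.])]
300 lid front top-cam [array([591., -56.]), array([579.,  17.]), array([ 693., -193.]), array([735., 156.])] scene [array([525., 124.]), array([485.,  39.]), array([524., -83.]), array([ 807., -160.])]
350 lid front top-cam [array([574., -70.]), array([563.,  -2.]), array([ 669., -198.]), array([708., 127.])] scene [array([471., 133.]), array([436.,  58.]), array([471., -50.]), array([ 720., -118.])]
base scene z0 [array([689., 130.]), array([636.,  32.]), array([619., -74.]), array([ 658., -149.]), array([580.,  14.])]
label corner (97,275)s vs top?
```

>>> send_rows --plan '[{"tx": -3.0, "ty": -3.0, "tz": 0, "yaw": 0, "fingers": -0.1}, {"tx": -6.2, "ty": -6.1, "tz": 0, "yaw": 0, "fingers": -0.1}, {"tx": -9.4, "ty": -9.2, "tz": 0, "yaw": 0, "fingers": -0.1}, {"tx": -12.6, "ty": -12.4, "tz": 0, "yaw": 0, "fingers": -0.1}, {"tx": -15.8, "ty": -15.5, "tz": 0, "yaw": 0, "fingers": -0.1}]'

```text
time_s: 1.4
position: [336.6, 425.3, 231.5]
eef_rot: [0.185, 0.983, 0.0, 0.0]
ft_force: [0.9, -0.4, 0.4]
gripper_width: 47.1
```

>>> send_rows --plan '[{"tx": -3.2, "ty": -3.1, "tz": 0, "yaw": 0, "fingers": -0.1}, {"tx": -6.4, "ty": -6.2, "tz": 0, "yaw": 0, "fingers": -0.1}, {"tx": -9.6, "ty": -9.4, "tz": 0, "yaw": 0, "fingers": -0.1}, {"tx": -12.8, "ty": -12.6, "tz": 0, "yaw": 0, "fingers": -0.1}, {"tx": -16.0, "ty": -15.7, "tz": 0, "yaw": 0, "fingers": -0.1}]'

```text
time_s: 1.9
position: [428.7, 220.9, 231.7]
eef_rot: [0.185, 0.983, 0.0, 0.0]
ft_force: [2.1, 0.7, -0.5]
gripper_width: 47.0
```

>>> send_rows --plan '[{"tx": -2.0, "ty": -3.7, "tz": 1, "yaw": 0, "fingers": -0.1}, {"tx": -4.0, "ty": -7.3, "tz": 2, "yaw": 0, "fingers": -0.1}, {"tx": -6.0, "ty": -10.9, "tz": 3, "yaw": 0, "fingers": -0.1}, {"tx": -8.0, "ty": -14.5, "tz": 4, "yaw": 0, "fingers": -0.1}, {"tx": -10.0, "ty": -18.1, "tz": 5, "yaw": 0, "fingers": -0.1}]'

```text
time_s: 2.4
position: [455.8, 16.1, 181.3]
eef_rot: [0.185, 0.983, 0.0, 0.0]
ft_force: [1.0, 0.4, 1.1]
gripper_width: 47.0
```

>>> send_rows --plan '[{"tx": -2.0, "ty": -3.6, "tz": 1.5, "yaw": 0, "fingers": -0.1}, {"tx": -4.0, "ty": -7.2, "tz": 3, "yaw": 0, "fingers": -0.1}, {"tx": -5.4, "ty": -9.7, "tz": 5, "yaw": 0, "fingers": -0.1}, {"tx": -5.4, "ty": -9.7, "tz": 6, "yaw": 0, "fingers": -0.1}, {"tx": -5.4, "ty": -9.7, "tz": 6, "yaw": 0, "fingers": -0.1}]'

```text
time_s: 2.9
position: [469.8, -92.4, 120.2]
eef_rot: [0.186, 0.983, -0.0, -0.001]
ft_force: [-0.3, 0.5, 0.1]
gripper_width: 46.9
```

```bash
python3 - <<'E'
from h import *
a=snap('scene','s2');b=snap('top','t2')
s=r.observe();print(s['position'],s['ft_force'])
A=cv2.resize(a[230:430,170:370,::-1],(400,400));B=cv2.resize(b[160:300,150:290,::-1],(400,400))
cv2.imwrite('pics/c2.png',np.hstack([A,B]))
E
```

```text
[470.69367516 -91.15225962 121.51102559] [-0.44752036  0.52141803  0.10560728]
```

View pics/c2.png

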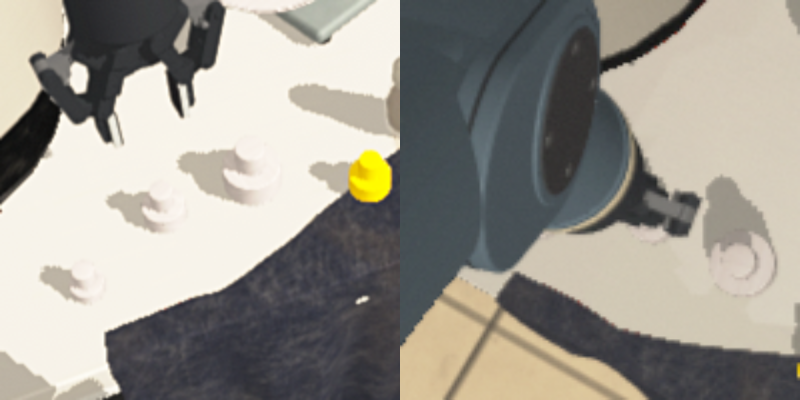

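>>> send_rows --plan '[{"tx": 0.1, "ty": -0.1, "tz": 3, "yaw": 0, "fingers": -0.1}, {"tx": 0.1, "ty": -0.1, "tz": 6, "yaw": 0, "fingers": -0.1}, {"tx": 0.1, "ty": -0.1, "tz": 8.5, "yaw": 0, "fingers": -0.1}, {"tx": 0.1, "ty": -0.1, "tz": 10.0, "yaw": 0, "fingers": -0.1}, {"tx": 0.1, "ty": -0.1, "tz": 10.0, "yaw": 0, "fingers": -0.1}]'

```text
time_s: 3.5
position: [469.0, -91.2, 20.5]
eef_rot: [0.184, 0.983, 0.0, -0.001]
ft_force: [0.2, -0.4, -0.2]
gripper_width: 46.4
```

```bash
python3 - <<'E'
from h import *
a=snap('scene','s3')
s=r.observe();print(s['position'],s['ft_force'])
cv2.imwrite('pics/c3.png',cv2.resize(a[250:380,180:340,::-1],(800,600)[:1]+(650-50,)))
E
```

```text
[469.45349656 -91.5953931   21.49599656] [0.01538697 0.17067369 0.11253153]
```

View pics/c3.png

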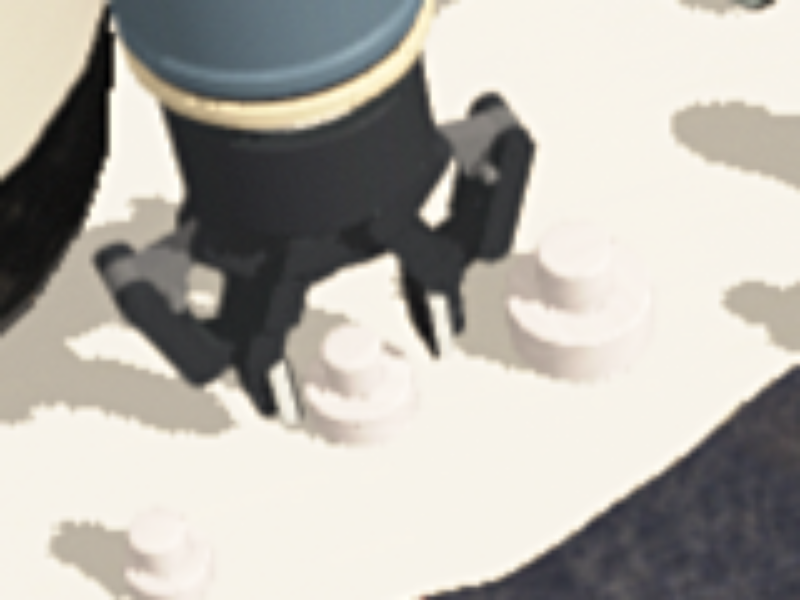

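```bash
python3 - <<'E'
from h import *
for z in(20,24,28,33):print(z,proj('scene',(469.5,-92.4,z)),atz('scene',(251.2,333.6),z))
E
```

```text
20 [251.39420811 330.45185448] [465.45739129 -87.80295584  20.        ]
24 [251.11138727 329.07586637] [463.23509572 -86.18974592  24.        ]
28 [250.82658069 327.69021721] [461.01280015 -84.576536    28.        ]
33 [250.46774804 325.9444142 ] [458.23493069 -82.5600236   33.        ]
```

>>> send_rows --plan '[{"tx": 0, "ty": 0, "tz": 0, "yaw": 0, "fingers": 0.3}, {"tx": 0, "ty": 0, "tz": 0, "yaw": 0, "fingers": 0.6}, {"tx": 0, "ty": 0, "tz": 0, "yaw": 0, "fingers": 1}, {"tx": 0, "ty": 0, "tz": 0, "yaw": 0, "fingers": 1}, {"tx": 0, "ty": 0, "tz": 0, "yaw": 0, "fingers": 1}]' --force 40

```text
time_s: 4.05
position: [470.2, -92.6, 22.6]
eef_rot: [0.185, 0.983, 0.0, 0.001]
ft_force: [-0.3, 0.9, 6.9]
gripper_width: 18.8
```

>>> send_rows --plan '[{"tx": 0, "ty": 0, "tz": 0, "yaw": 0, "fingers": 1}, {"tx": 0, "ty": 0, "tz": -0.5, "yaw": 0, "fingers": 1}, {"tx": 0, "ty": 0, "tz": -2, "yaw": 0, "fingers": 1}, {"tx": 0, "ty": 0, "tz": -4, "yaw": 0, "fingers": 1}, {"tx": 0, "ty": 0, "tz": -4, "yaw": 0, "fingers": 1}]'

```text
time_s: 4.55
position: [470.5, -93.1, 63.6]
eef_rot: [0.185, 0.983, 0.0, 0.002]
ft_force: [-0.4, -1.5, -2.2]
gripper_width: 18.2
```

```bash
python3 - <<'E'
from h import *
a=snap('scene','s4')
s=r.observe();print(s['position'],s['ft_force'],s['gripper_width'])
cv2.imwrite('pics/c4.png',cv2.resize(a[230:380,180:380,::-1],(800,600)))
E
```

```text
[470.16408205 -92.89878079  62.55481916] [ 0.01536571  0.19360174 -2.72107847] 18.381846302870503
```

View pics/c4.png

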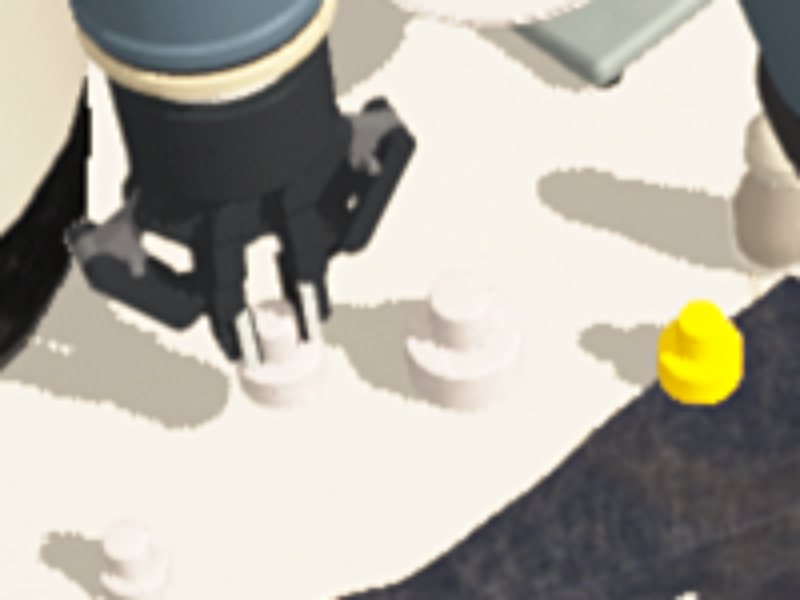

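>>> send_rows --plan '[{"tx": 0, "ty": 0, "tz": -3, "yaw": 0, "fingers": 1}, {"tx": 0, "ty": 0, "tz": -6, "yaw": 0, "fingers": 1}, {"tx": -2, "ty": -2.2, "tz": -9, "yaw": 0, "fingers": 1}, {"tx": -4.5, "ty": -5, "tz": -11, "yaw": 0, "fingers": 1}, {"tx": -7, "ty": -7.7, "tz": -11, "yaw": 0, "fingers": 1}]'

```text
time_s: 5.1
position: [508.2, -191.3, 173.8]
eef_rot: [0.184, 0.983, -0.0, 0.002]
ft_force: [-0.2, -0.2, -1.6]
gripper_width: 18.0
```

>>> send_rows --plan '[{"tx": -2.5, "ty": -2.7, "tz": 0, "yaw": 0, "fingers": 1}, {"tx": -5, "ty": -5.4, "tz": 0, "yaw": 0, "fingers": 1}, {"tx": -7, "ty": -7.6, "tz": 0, "yaw": 0, "fingers": 1}, {"tx": -8.7, "ty": -9.5, "tz": 0, "yaw": 0, "fingers": 1}, {"tx": -8.7, "ty": -9.5, "tz": 0, "yaw": 0, "fingers": 1}]'

```text
time_s: 5.6
position: [552.7, -314.1, 170.0]
eef_rot: [0.187, 0.982, -0.001, -0.0]
ft_force: [-0.0, -0.5, -2.3]
gripper_width: 18.2
```

```bash
python3 - <<'E'
from h import *
a=snap('scene','s5');b=snap('top','t5')
s=r.observe();print(s['position'],s['ft_force'],s['gripper_width'])
for X in((530.1,-302.4,102),(554,-311,102)):print(proj('scene',X),proj('top',X))
A=cv2.resize(a[90:290,230:430,::-1],(400,400));B=cv2.resize(b[130:270,260:400,::-1],(400,400))
cv2.imwrite('pics/c5.png',np.hstack([A,B]))
E
```

```text
[ 552.46387322 -310.02023491  170.0217909 ] [-0.10474678  0.6162463  -2.85120914] 17.919707892179275
[303.56340628 210.10205098] [335.23121945 199.98030726]
[296.6419324  202.16660629] [339.31534716 188.20039909]
```

View pics/c5.png

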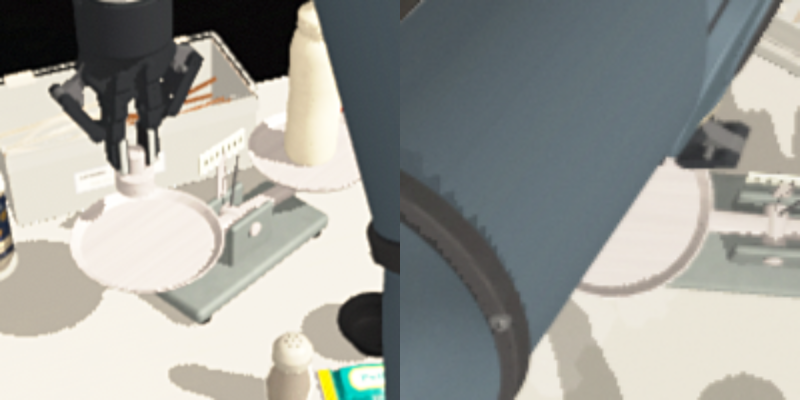

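>>> send_rows --plan '[{"tx": 0, "ty": 0, "tz": 2, "yaw": 0, "fingers": 1}, {"tx": 0, "ty": 0, "tz": 3.5, "yaw": 0, "fingers": 1}, {"tx": 0, "ty": 0, "tz": 4.0, "yaw": 0, "fingers": 1}, {"tx": 0, "ty": 0, "tz": 4.2, "yaw": 0, "fingers": 1}, {"tx": 0, "ty": 0, "tz": 4.2, "yaw": 0, "fingers": 1}]'

```text
time_s: 6.2
position: [553.2, -309.6, 129.6]
eef_rot: [0.184, 0.983, 0.0, 0.0]
ft_force: [-0.5, -0.4, -1.0]
gripper_width: 18.6
```

>>> send_rows --plan '[{"tx": 0, "ty": 0, "tz": 0.1, "yaw": 0, "fingers": 1}, {"tx": 0, "ty": 0, "tz": 0.2, "yaw": 0, "fingers": 1}, {"tx": 0, "ty": 0, "tz": 0.2, "yaw": 0, "fingers": 1}]'

```text
time_s: 6.5
position: [553.2, -310.2, 127.5]
eef_rot: [0.185, 0.983, -0.0, 0.0]
ft_force: [0.7, 0.1, -1.6]
gripper_width: 18.0
```

>>> send_rows --plan '[{"tx": 0, "ty": 0, "tz": 0.1, "yaw": 0, "fingers": 1}, {"tx": 0, "ty": 0, "tz": 0.2, "yaw": 0, "fingers": 1}, {"tx": 0, "ty": 0, "tz": 0.2, "yaw": 0, "fingers": 1}]'

```text
time_s: 6.8
position: [553.0, -310.1, 125.1]
eef_rot: [0.185, 0.983, 0.0, -0.0]
ft_force: [-0.6, -0.1, -1.4]
gripper_width: 18.4
```

```bash
python3 - <<'E'
from h import *
a=snap('scene','s6')
s=r.observe();print(s['position'],s['ft_force'],s['gripper_width'])
cv2.imwrite('pics/c6.png',cv2.resize(a[130:250,230:390,::-1],(800,600)))
E
```

```text
[ 553.06083293 -310.11832347  125.21030059] [ 0.78940801  0.10907199 -1.43006929] 18.08280109344734
```

View pics/c6.png

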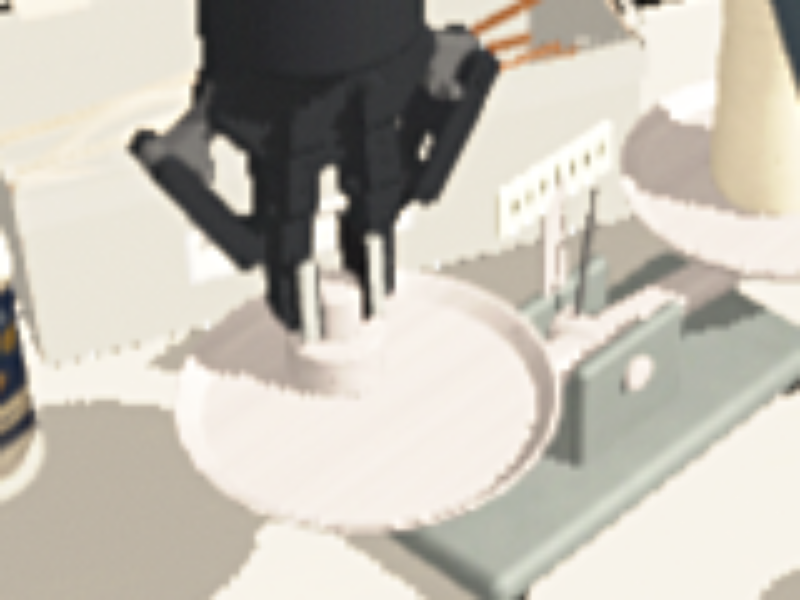

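>>> send_rows --plan '[{"tx": 0, "ty": 0, "tz": 0.1, "yaw": 0, "fingers": 1}, {"tx": 0, "ty": 0, "tz": 0.1, "yaw": 0, "fingers": 1}, {"tx": 0, "ty": 0, "tz": 0.1, "yaw": 0, "fingers": 1}]'

```text
time_s: 7.15
position: [553.2, -310.2, 124.5]
eef_rot: [0.185, 0.983, -0.0, 0.0]
ft_force: [0.0, 0.6, 0.5]
gripper_width: 18.0
```

>>> send_rows --plan '[{"tx": 0, "ty": 0, "tz": 0.1, "yaw": 0, "fingers": 1}, {"tx": 0, "ty": 0, "tz": 0.1, "yaw": 0, "fingers": 1}, {"tx": 0, "ty": 0, "tz": 0.1, "yaw": 0, "fingers": 1}]'

```text
time_s: 7.45
position: [553.2, -310.2, 123.4]
eef_rot: [0.185, 0.983, -0.0, 0.0]
ft_force: [0.0, -0.4, 0.5]
gripper_width: 18.1
```

>>> send_rows --plan '[{"tx": 0, "ty": 0, "tz": 0, "yaw": 0, "fingers": 0.4}, {"tx": 0, "ty": 0, "tz": 0, "yaw": 0, "fingers": 0.2}, {"tx": 0, "ty": 0, "tz": 0, "yaw": 0, "fingers": 0.0}, {"tx": 0, "ty": 0, "tz": 0, "yaw": 0, "fingers": 0.0}, {"tx": 0, "ty": 0, "tz": 0, "yaw": 0, "fingers": 0.0}]'

```text
time_s: 7.95
position: [553.1, -310.1, 123.3]
eef_rot: [0.185, 0.983, -0.0, -0.0]
ft_force: [0.3, 0.2, 0.1]
gripper_width: 43.0
```

>>> send_rows --plan '[{"tx": 0, "ty": 0, "tz": -1, "yaw": 0, "fingers": 0.0}, {"tx": 0, "ty": 0, "tz": -3, "yaw": 0, "fingers": 0.0}, {"tx": 0, "ty": 0, "tz": -6, "yaw": 0, "fingers": 0.0}, {"tx": 0, "ty": 0, "tz": -8, "yaw": 0, "fingers": 0.0}, {"tx": 0, "ty": 0, "tz": -8, "yaw": 0, "fingers": 0.0}]'

```text
time_s: 8.45
position: [554.5, -311.2, 207.3]
eef_rot: [0.185, 0.983, -0.001, 0.003]
ft_force: [0.1, 0.5, -0.5]
gripper_width: 43.0
```

```bash
python3 - <<'E'
from h import *
a=snap('scene','s7')
s=r.observe();print(s['position'],s['ft_force'],s['gripper_width'])
cv2.imwrite('pics/c7.png',cv2.resize(a[130:250,230:390,::-1],(800,600)))
E
```

```text
[ 553.84023248 -310.63508954  205.42784937] [-1.13231084  0.41168495 -0.27418474] 42.72584547729855
```

View pics/c7.png

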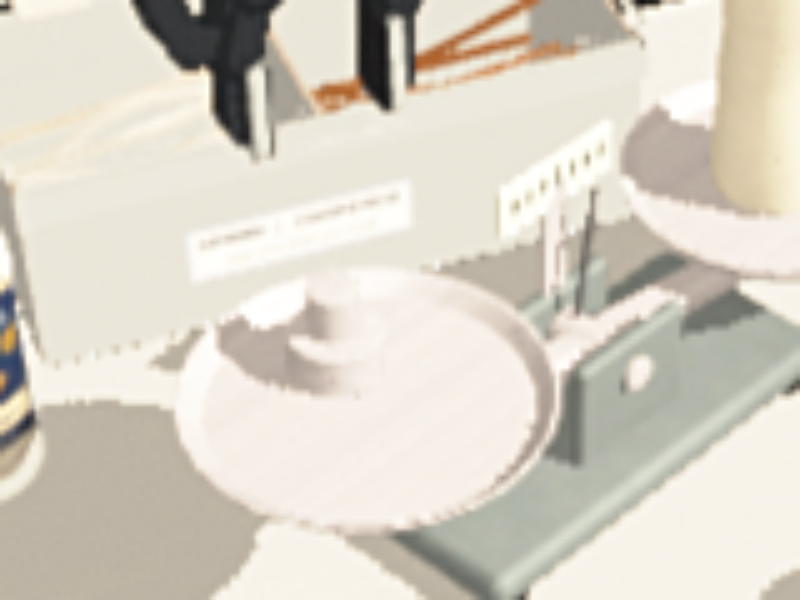

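>>> send_rows --plan '[{"tx": 2.5, "ty": 3.4, "tz": 0, "yaw": 0, "fingers": 0.0}, {"tx": 5.3, "ty": 7.1, "tz": 0, "yaw": 0, "fingers": 0.0}, {"tx": 8.1, "ty": 10.9, "tz": 0, "yaw": 0, "fingers": 0.0}, {"tx": 10.8, "ty": 14.6, "tz": 0, "yaw": 0, "fingers": 0.0}, {"tx": 13.5, "ty": 18.2, "tz": 1, "yaw": 0, "fingers": 0.0}]'

```text
time_s: 9.0
position: [493.0, -89.8, 193.6]
eef_rot: [0.185, 0.983, 0.0, 0.001]
ft_force: [0.8, 0.6, -0.8]
gripper_width: 42.7
```

>>> send_rows --plan '[{"tx": 2.6, "ty": 3.6, "tz": 1.5, "yaw": 0, "fingers": 0.0}, {"tx": 5.4, "ty": 7.2, "tz": 4, "yaw": 0, "fingers": 0.0}, {"tx": 5.4, "ty": 7.2, "tz": 7, "yaw": 0, "fingers": 0.0}, {"tx": 5.4, "ty": 7.2, "tz": 10, "yaw": 0, "fingers": 0.0}, {"tx": 5.4, "ty": 7.2, "tz": 10, "yaw": 0, "fingers": 0.0}]'

```text
time_s: 9.5
position: [466.7, -4.4, 90.4]
eef_rot: [0.184, 0.983, -0.001, -0.003]
ft_force: [0.3, -0.4, 0.3]
gripper_width: 42.5
```

```bash
python3 - <<'E'
from h import *
a=snap('scene','s8')
s=r.observe();print(s['position'],s['ft_force'],s['gripper_width'])
cv2.imwrite('pics/c8.png',cv2.resize(a[270:420,130:330,::-1],(800,600)))
E
```

```text
[467.7753443   -4.87515419  92.12512921] [ 0.26422509 -0.06083183 -0.22550983] 42.57933922191061
```

View pics/c8.png

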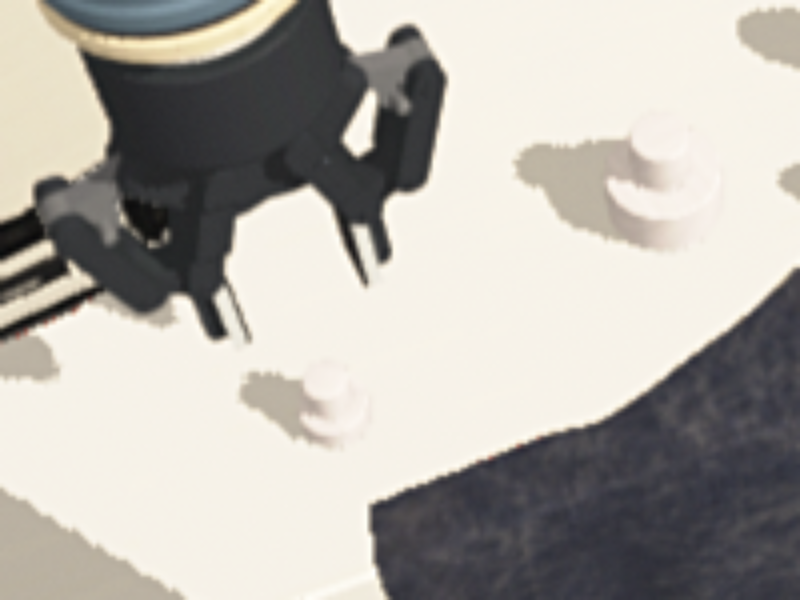

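>>> send_rows --plan '[{"tx": -0.2, "ty": 0, "tz": 3, "yaw": 0, "fingers": 0.0}, {"tx": -0.2, "ty": 0, "tz": 5.5, "yaw": 0, "fingers": 0.0}, {"tx": -0.2, "ty": 0, "tz": 7, "yaw": 0, "fingers": 0.0}, {"tx": -0.2, "ty": 0, "tz": 7.6, "yaw": 0, "fingers": 0.0}, {"tx": -0.2, "ty": 0, "tz": 7.6, "yaw": 0, "fingers": 0.0}]'

```text
time_s: 10.05
position: [471.5, -5.9, 17.7]
eef_rot: [0.185, 0.983, -0.0, 0.0]
ft_force: [0.6, -0.6, 0.1]
gripper_width: 42.7
```

```bash
python3 - <<'E'
from h import *
a=snap('scene','s9')
s=r.observe();print(s['position'],s['ft_force'],s['gripper_width'])
cv2.imwrite('pics/c9.png',cv2.resize(a[310:400,150:270,::-1],(800,600)))
E
```

```text
[471.71315488  -5.80122049  18.1648462 ] [-0.0203408   0.15551917  1.12334572] 42.778870060635526
```

View pics/c9.png

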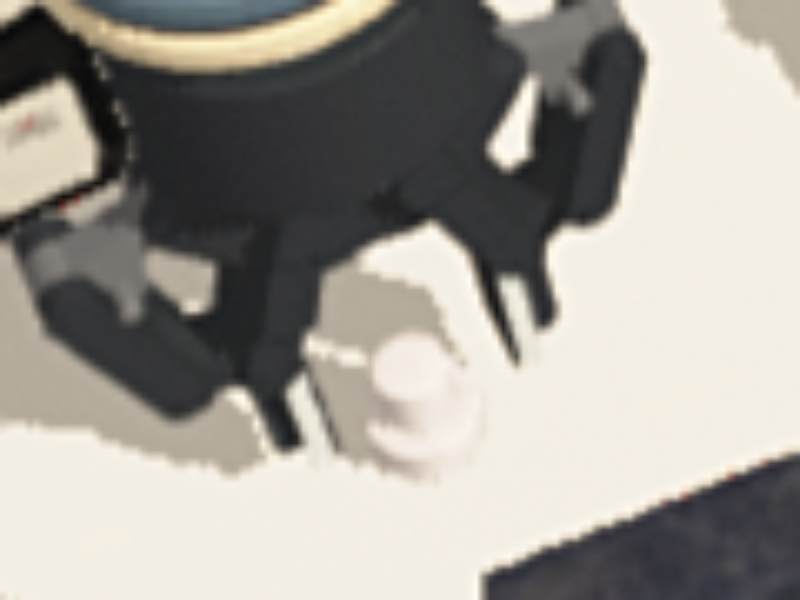

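>>> send_rows --plan '[{"tx": 0.2, "ty": 0, "tz": 0.1, "yaw": 0, "fingers": 0.0}, {"tx": 0.2, "ty": 0, "tz": 0.1, "yaw": 0, "fingers": 0.4}, {"tx": 0.2, "ty": 0, "tz": 0.1, "yaw": 0, "fingers": 0.7}, {"tx": 0.2, "ty": 0, "tz": 0.1, "yaw": 0, "fingers": 1}, {"tx": 0.2, "ty": 0, "tz": 0.1, "yaw": 0, "fingers": 1}]'

```text
time_s: 10.6
position: [469.6, -4.7, 17.0]
eef_rot: [0.185, 0.983, 0.0, 0.0]
ft_force: [-1.0, 0.8, 8.6]
gripper_width: 15.7
```

>>> send_rows --plan '[{"tx": 0, "ty": 0, "tz": 0, "yaw": 0, "fingers": 1}, {"tx": 0, "ty": 0, "tz": 0, "yaw": 0, "fingers": 1}, {"tx": 0, "ty": 0, "tz": -0.5, "yaw": 0, "fingers": 1}, {"tx": 0, "ty": 0, "tz": -3, "yaw": 0, "fingers": 1}, {"tx": 0, "ty": 0, "tz": -3, "yaw": 0, "fingers": 1}]'

```text
time_s: 11.1
position: [470.4, -4.9, 48.4]
eef_rot: [0.185, 0.983, 0.0, 0.002]
ft_force: [1.0, 0.7, -1.1]
gripper_width: 16.0
```

```bash
python3 - <<'E'
from h import *
a=snap('scene','s10')
s=r.observe();print(s['position'],s['ft_force'],s['gripper_width'])
cv2.imwrite('pics/c10.png',cv2.resize(a[310:400,150:270,::-1],(800,600)))
E
```

```text
[470.17428748  -4.76516655  47.48466753] [ 0.30592851  0.15127483 -1.76213102] 16.136039741658717
```

View pics/c10.png

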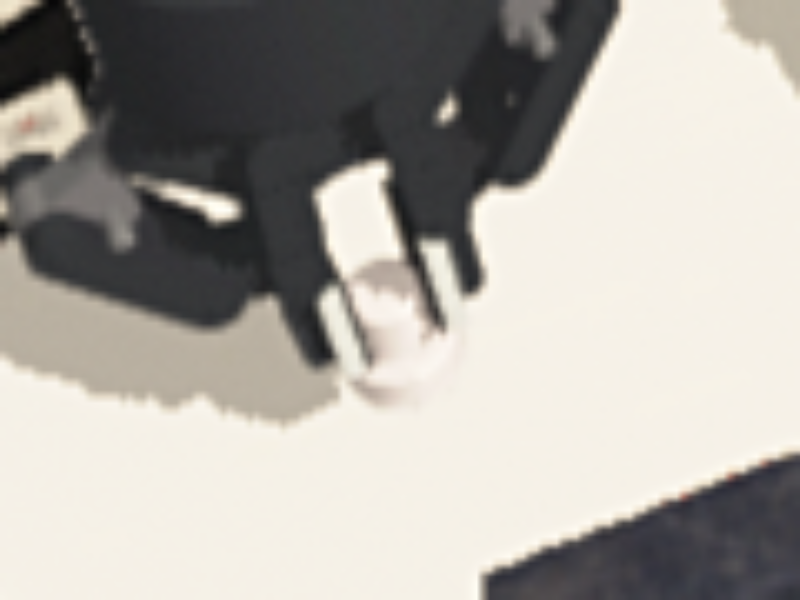

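>>> send_rows --plan '[{"tx": 0, "ty": 0, "tz": -3, "yaw": 0, "fingers": 1}, {"tx": -0.5, "ty": -1, "tz": -6.5, "yaw": 0, "fingers": 1}, {"tx": -2.2, "ty": -4, "tz": -10, "yaw": 0, "fingers": 1}, {"tx": -4.2, "ty": -7.8, "tz": -12, "yaw": 0, "fingers": 1}, {"tx": -6.4, "ty": -11.8, "tz": -12, "yaw": 0, "fingers": 1}]'

```text
time_s: 11.65
position: [487.6, -139.1, 168.8]
eef_rot: [0.184, 0.983, 0.0, 0.002]
ft_force: [1.2, 0.7, -1.6]
gripper_width: 15.9
```

>>> send_rows --plan '[{"tx": -2.2, "ty": -4, "tz": 0, "yaw": 0, "fingers": 1}, {"tx": -4.4, "ty": -8, "tz": 0, "yaw": 0, "fingers": 1}, {"tx": -6.2, "ty": -11.3, "tz": 0, "yaw": 0, "fingers": 1}, {"tx": -7.4, "ty": -13.7, "tz": 0, "yaw": 0, "fingers": 1}, {"tx": -7.4, "ty": -13.7, "tz": 0, "yaw": 0, "fingers": 1}]'

```text
time_s: 12.15
position: [504.1, -297.2, 165.4]
eef_rot: [0.188, 0.982, -0.001, -0.0]
ft_force: [-1.2, -0.3, -1.1]
gripper_width: 15.9
```

```bash
python3 - <<'E'
from h import *
a=snap('scene','s11')
s=r.observe();print(s['position'],s['ft_force'],s['gripper_width'])
cv2.imwrite('pics/c11.png',cv2.resize(a[130:250,230:390,::-1],(800,600)))
E
```

```text
[ 504.36881017 -294.47670331  165.24674495] [ 0.46369017  0.68443589 -0.75964521] 15.753657606557086
```

View pics/c11.png

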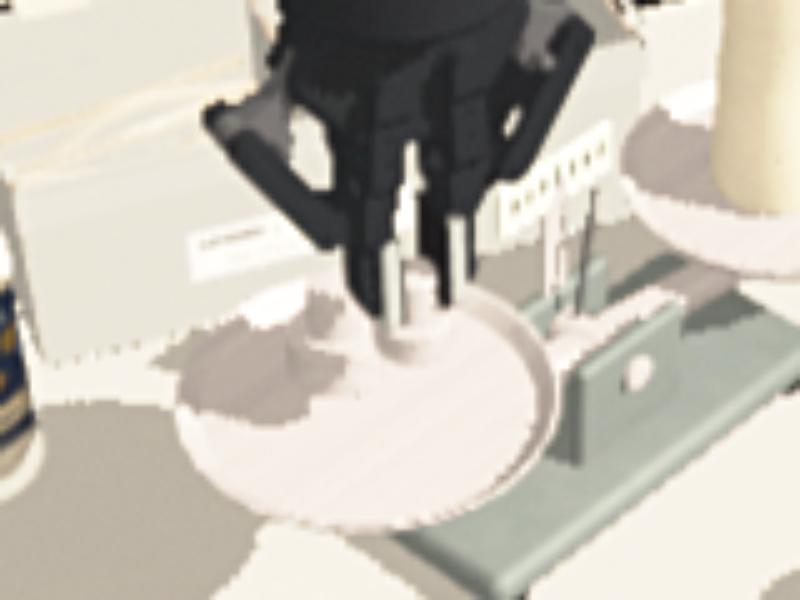

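>>> send_rows --plan '[{"tx": 0, "ty": 0, "tz": 2, "yaw": 0, "fingers": 1}, {"tx": 0, "ty": 0, "tz": 3.5, "yaw": 0, "fingers": 1}, {"tx": 0, "ty": 0, "tz": 4.2, "yaw": 0, "fingers": 1}, {"tx": 0, "ty": 0, "tz": 4.4, "yaw": 0, "fingers": 1}, {"tx": 0, "ty": 0, "tz": 4.4, "yaw": 0, "fingers": 1}]'

```text
time_s: 12.7
position: [505.4, -292.0, 122.3]
eef_rot: [0.184, 0.983, 0.0, -0.0]
ft_force: [0.8, 0.7, -1.5]
gripper_width: 16.3
```

>>> send_rows --plan '[{"tx": 0, "ty": 0, "tz": 0.2, "yaw": 0, "fingers": 1}, {"tx": 0, "ty": 0, "tz": 0.4, "yaw": 0, "fingers": 1}, {"tx": 0, "ty": 0, "tz": 0.6, "yaw": 0, "fingers": 1}, {"tx": 0, "ty": 0, "tz": 0.8, "yaw": 0, "fingers": 1}, {"tx": 0, "ty": 0, "tz": 1.0, "yaw": 0, "fingers": 1}]'

```text
time_s: 13.2
position: [505.4, -292.6, 112.3]
eef_rot: [0.185, 0.983, -0.0, 0.0]
ft_force: [0.6, -0.1, -0.2]
gripper_width: 15.8
```

```bash
python3 - <<'E'
from h import *
a=snap('scene','s12')
s=r.observe();print(s['position'],s['ft_force'],s['gripper_width'])
cv2.imwrite('pics/c12.png',cv2.resize(a[130:250,230:390,::-1],(800,600)))
E
```

```text
[ 505.15072018 -292.4932424   111.90403419] [ 0.33450519 -0.33296096 -1.0861169 ] 16.165167223315926
```

View pics/c12.png

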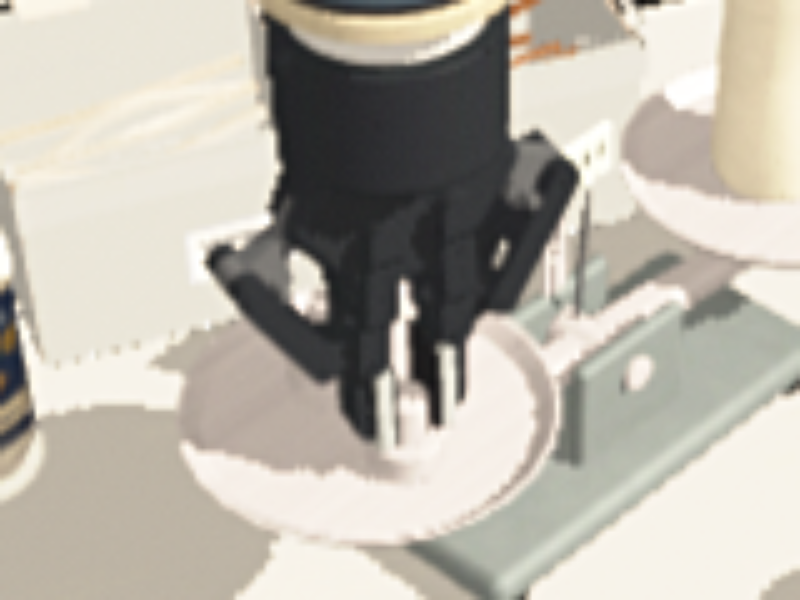

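>>> send_rows --plan '[{"tx": 0, "ty": 0, "tz": 0.2, "yaw": 0, "fingers": 1}, {"tx": 0, "ty": 0, "tz": 0.4, "yaw": 0, "fingers": 1}, {"tx": 0, "ty": 0, "tz": 0.6, "yaw": 0, "fingers": 1}, {"tx": 0, "ty": 0, "tz": 0.8, "yaw": 0, "fingers": 1}, {"tx": 0, "ty": 0, "tz": 1.0, "yaw": 0, "fingers": 1}]'

```text
time_s: 13.75
position: [505.2, -292.5, 102.1]
eef_rot: [0.185, 0.983, 0.0, -0.0]
ft_force: [0.1, -0.8, 0.3]
gripper_width: 16.1
```

>>> send_rows --plan '[{"tx": 0, "ty": 0, "tz": 0, "yaw": 0, "fingers": 1}, {"tx": 0, "ty": 0, "tz": 0, "yaw": 0, "fingers": 1}, {"tx": 0, "ty": 0, "tz": 0, "yaw": 0, "fingers": 1}]'

```text
time_s: 14.05
position: [505.2, -292.5, 102.3]
eef_rot: [0.185, 0.983, -0.0, -0.0]
ft_force: [-0.4, 0.0, 1.0]
gripper_width: 15.4
```

```bash
python3 - <<'E'
from h import *
a=snap('scene','s13')
s=r.observe();print(s['position'],s['ft_force'],s['gripper_width'])
cv2.imwrite('pics/c13.png',cv2.resize(a[130:250,250:410,::-1],(800,600)))
E
```

```text
[ 505.20903623 -292.52233166  102.36675562] [-0.77010163  0.4824118  -0.45262574] 16.091221904955606
```

View pics/c13.png

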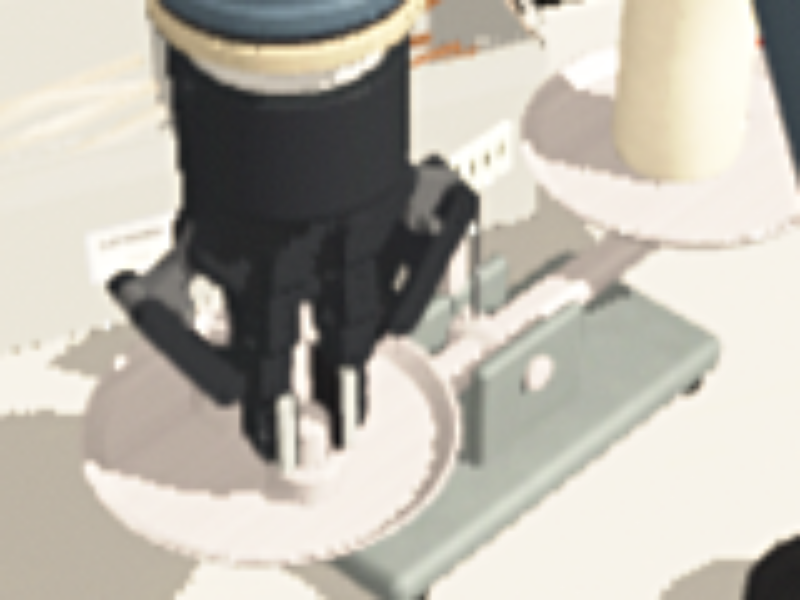

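Near level. Now I release gently and retreat straight up.

>>> send_rows --plan '[{"tx": 0, "ty": 0, "tz": 0, "yaw": 0, "fingers": 0.5}, {"tx": 0, "ty": 0, "tz": 0, "yaw": 0, "fingers": 0.3}, {"tx": 0, "ty": 0, "tz": 0, "yaw": 0, "fingers": 0.1}, {"tx": 0, "ty": 0, "tz": 0, "yaw": 0, "fingers": 0.0}, {"tx": 0, "ty": 0, "tz": 0, "yaw": 0, "fingers": 0.0}]'

```text
time_s: 14.6
position: [505.2, -292.6, 102.3]
eef_rot: [0.185, 0.983, -0.0, 0.0]
ft_force: [-0.5, -0.6, 0.7]
gripper_width: 42.6
```

>>> send_rows --plan '[{"tx": 0, "ty": 0, "tz": -1, "yaw": 0, "fingers": 0.0}, {"tx": 0, "ty": 0, "tz": -3, "yaw": 0, "fingers": 0.0}, {"tx": 0, "ty": 0, "tz": -6, "yaw": 0, "fingers": 0.0}, {"tx": 0, "ty": 0, "tz": -9, "yaw": 0, "fingers": 0.0}, {"tx": 0, "ty": 0, "tz": -12, "yaw": 0, "fingers": 0.0}]'

```text
time_s: 15.1
position: [505.1, -292.5, 224.3]
eef_rot: [0.185, 0.983, -0.0, 0.0]
ft_force: [0.1, 0.0, 0.1]
gripper_width: 42.1
```

>>> send_rows --plan '[{"tx": 2, "ty": 3, "tz": 0, "yaw": 0, "fingers": 0.0}, {"tx": 4, "ty": 6, "tz": 0, "yaw": 0, "fingers": 0.0}, {"tx": 5, "ty": 9, "tz": 0, "yaw": 0, "fingers": 0.0}, {"tx": 6, "ty": 12, "tz": 0, "yaw": 0, "fingers": 0.0}, {"tx": 7, "ty": 14, "tz": 0, "yaw": 0, "fingers": 0.0}]'

```text
time_s: 15.6
position: [491.2, -134.4, 223.2]
eef_rot: [0.184, 0.983, 0.0, 0.001]
ft_force: [-0.3, -0.4, 0.4]
gripper_width: 42.5
```

>>> send_rows --plan '[{"tx": 0, "ty": 0, "tz": 0, "yaw": 0, "fingers": 0.0}, {"tx": 0, "ty": 0, "tz": 0, "yaw": 0, "fingers": 0.0}, {"tx": 0, "ty": 0, "tz": 0, "yaw": 0, "fingers": 0.0}, {"tx": 0, "ty": 0, "tz": 0, "yaw": 0, "fingers": 0.0}, {"tx": 0, "ty": 0, "tz": 0, "yaw": 0, "fingers": 0.0}]'

```text
time_s: 16.1
position: [490.8, -137.6, 222.3]
eef_rot: [0.186, 0.983, -0.0, -0.0]
ft_force: [0.5, 0.7, 0.3]
gripper_width: 42.9
```

```bash
python3 - <<'E'
from h import *
a=snap('scene','s14');b=snap('top','t14')
s=r.observe();print(s['position'],s['ft_force'],s['gripper_width'])
cv2.imwrite('pics/c14.png',cv2.resize(a[130:250,250:410,::-1],(800,600)))
cv2.imwrite('pics/d14.png',cv2.resize(b[130:280,280:480,::-1],(800,600)))
E
```

```text
[ 490.80126161 -137.20365287  222.25055538] [ 0.18908973 -0.26834381 -0.30619107] 42.705074961727234
```

View pics/c14.png

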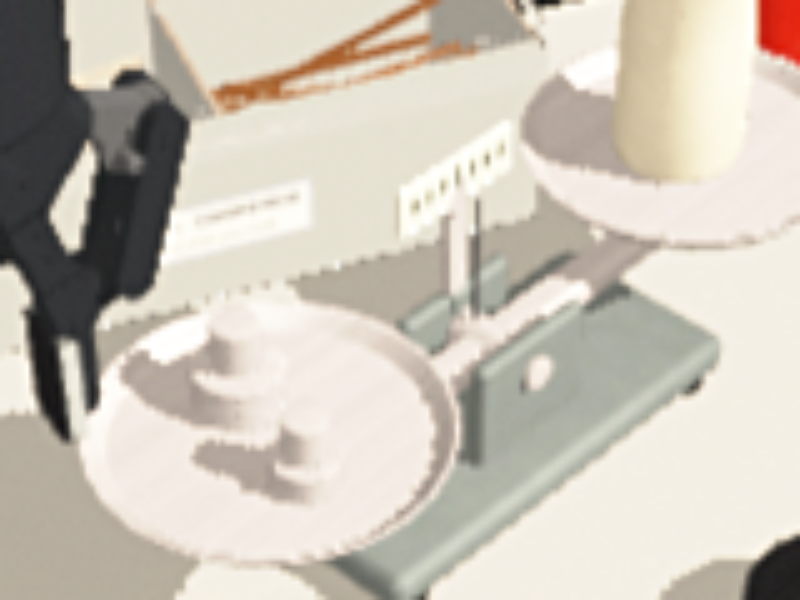

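View pics/d14.png

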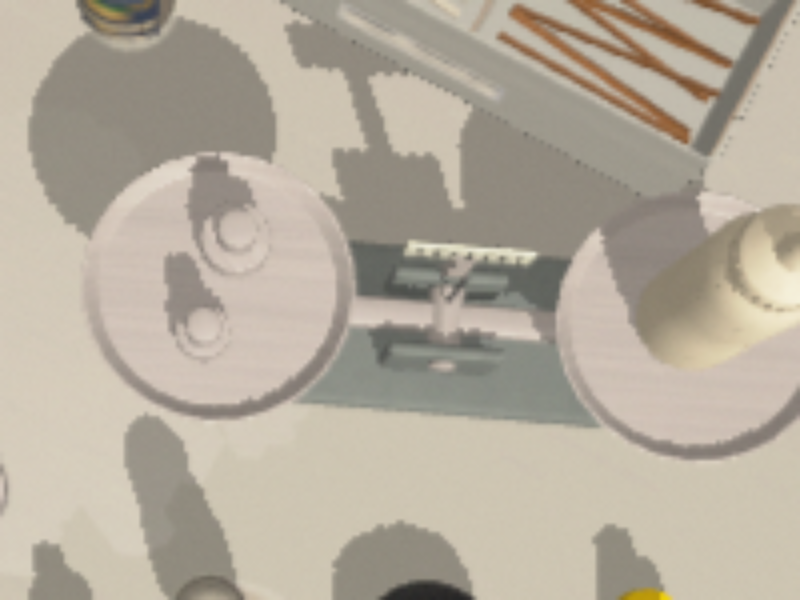

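>>> send_rows --plan '[{"tx": 0, "ty": 2, "tz": 0, "yaw": 0, "fingers": 0.0}, {"tx": 0, "ty": 4, "tz": 0, "yaw": 0, "fingers": 0.0}, {"tx": 0, "ty": 5, "tz": 0, "yaw": 0, "fingers": 0.0}, {"tx": 0, "ty": 5, "tz": 0, "yaw": 0, "fingers": 0.0}, {"tx": 0, "ty": 5, "tz": 0, "yaw": 0, "fingers": 0.0}]'

```text
time_s: 16.7
position: [508.8, -90.8, 222.2]
eef_rot: [0.185, 0.983, -0.0, -0.0]
ft_force: [-0.5, -0.0, 0.0]
gripper_width: 42.6
```

>>> send_rows --plan '[{"tx": 0, "ty": 0, "tz": 0, "yaw": 0, "fingers": 0.0}, {"tx": 0, "ty": 0, "tz": 0, "yaw": 0, "fingers": 0.0}, {"tx": 0, "ty": 0, "tz": 0, "yaw": 0, "fingers": 0.0}, {"tx": 0, "ty": 0, "tz": 0, "yaw": 0, "fingers": 0.0}, {"tx": 0, "ty": 0, "tz": 0, "yaw": 0, "fingers": 0.0}]'

```text
time_s: 17.2
position: [509.0, -90.2, 222.3]
eef_rot: [0.185, 0.983, -0.0, 0.0]
ft_force: [0.6, -0.4, 0.1]
gripper_width: 42.9
```

```bash
python3 - <<'E'
from h import *
a=snap('scene','s15');b=snap('top','t15')
o=cv2.imread('pics/s14.png')[...,::-1]
d=np.abs(a.astype(int)-o).max(2)[130:250,280:410];print('changed px near balance',(d>40).sum())
for n,s,t in(('w200',(250+234/5,130+320/5),(280+239/4,130+228/4)),('w100',(250+303/5,130+417/5),(280+207/4,130+324/4))):
    print(n,tri([('scene',s),('top',t)]))
cv2.imwrite('pics/c15.png',cv2.resize(a[130:250,250:410,::-1],(800,600)))
E
```

```text
changed px near balance 196
w200 [ 551.97633362 -310.95062468  122.78977255]
w100 [ 506.24803911 -294.61172982  113.20247166]
```

View pics/c15.png

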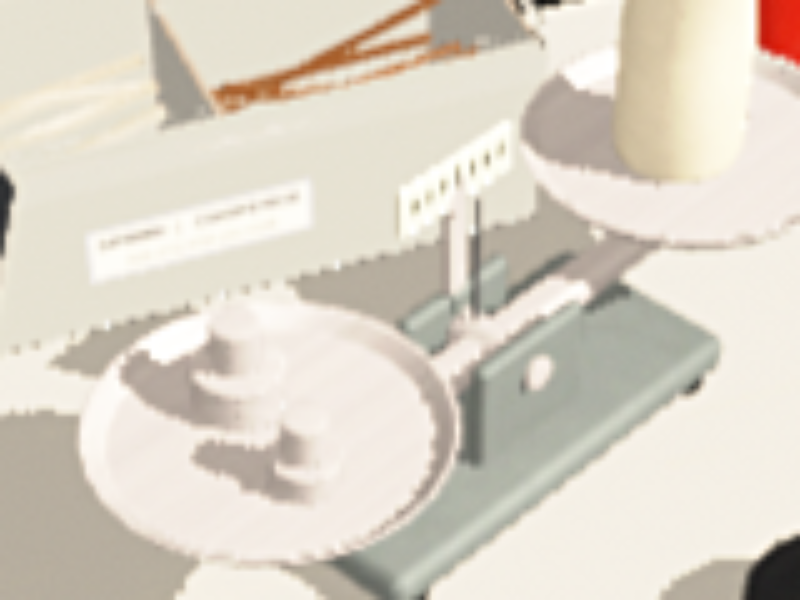

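```bash
python3 -c "
from cell import r
print(r.job_done())"
```

```text
the job is handed in; nothing more can be done
None
```

I put the 200 g and then the 100 g steel weight upright, side by side (about 49 mm centre to centre), in the empty pan. I held the 100 g weight until the pan was about level, released it, and handed in at about 17.3 s.

**Last checks:**
- **Pose:** Both weights stand upright inside the pan, and the gripper is well clear.
- **Level:** From two views, the knob tops came out at about 123 mm and 113 mm, against the 124 mm and 116 mm expected with the beam level. That is within my measuring error of a few millimetres. The pointer also looked centred.
- **At rest:** Between the last two pictures, about 1 s apart, the balance looked the same. The automatic comparison did flag 196 changed pixels near it. I put these down to the gripper leaving the view, but I did not check that separately.
- **Forces:** The highest wrist force I read was about 9 N, when the fingertips touched a foot while closing.

No check failed.

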